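# Clear the joinery bench: tool to the tray, offcut to the crate

### The job

Tidy up the workbench after the job: put the red-handled screwdriver into the blue tool tray so that it lies flat on the tray's floor, and put the short notched pine offcut into the slatted wooden crate. Let go of both.

Things in the scene. Friction and masses are not known exactly. Their poses are not given: they have to be found in the camera images.
- screwdriver: Loose screwdriver lying on the bench, about 0.12 kg, 190 mm long. Red handle with black collar, 26 mm wide (y), 24 mm high (z), flat-sided so it does not roll; steel shaft 8 mm thick, its axis 12 mm above the underside. Origin: on the underside, below the point of balance, in the handle. x points to the tip: handle from x = -70 to +30 mm, shaft from +30 to +120 mm. z up.
- offcut: Loose offcut of pale pine lying on the bench, about 0.085 kg, 105 mm long, 44 mm wide (y): a block with a step (half-lap notch) at one end. Full block, 40 mm high, from x = -45 to +25 mm; step, 20 mm high, from +25 to +60 mm. Origin: on the underside, below the point of balance. x along it to the step, z up. Not the long drilled pine rail, nor the turned handle.
- tool_tray: Open blue tool tray, 300 mm (x) by 170 mm (y), 45 mm high, walls and floor 4 mm thick, empty, fixed to the bench. Origin: centre of the underside; z up. It stands to the left or right of the items, the crate on the other side. Farther from the robot than items and bins lie a drilled rail, a turned wooden handle, a tape measure and a drill: not part of the job.
- offcut_crate: Open crate of brown slatted wood, 240 mm (x) by 200 mm (y), 90 mm high, walls and floor 8 mm thick, empty, fixed to the bench. Origin: centre of the underside; z up.
Mind the look-alikes: they are no part of the job. Leave any green look-alike of the offcut alone.

How it is judged:
By the outcome, as a careful person would: the job done as asked, in the order asked, and still so for the second after the job is handed in, with the robot touching nothing.
It also fails if it takes over 59 s, if anything falls off the work surface, if the arm or the gripper's body presses on something with over 40 N, if the wrist force passes 120 N, or if a joint passes its speed limit or range.

### The arm

A 6-joint arm with a two-finger parallel gripper is mounted at the origin on the work surface. World frame = base frame: x ahead of the robot, y to its left, z up, the work surface at z = 0. Lengths are in mm, angles in rad, forces in N, time in s.
With the tool pointing down it reaches from about 350 to 875 mm from the base axis. Payload 4.2 kg.
Tool frame: the origin (TCP) lies midway between the tips of the shut fingers; the grasp point (between the pads) lies 19 mm behind it (arm.tcp_to_grasp is the distance from the TCP to the grasp point, in mm); z points along the fingers, y is the line along which they close (so a half turn about z gives the same grasp; the last joint's range is limited). The gripper opens to 85 mm and grips with 20 to 120 N. Pads are 22 mm wide; open, the fingers measure 114 mm over their backs; the gripper's body (76 mm by 85 mm) begins 54 mm behind the grasp point. The pads swing forward as they close: fully open they stand 13 mm farther back than shut.
Start: joints at [0.259, 0.385, 0.008, 0, -1.194, -0.259], TCP at [624.979, 0.025, 231.312] pointing down, gripper open.
Joint ranges: [-3.14, 3.14], [-1.21, 2.06], [-1.07, 1.41], [-3.16, 2.05], [-2.99, -0.16], [-3.1, 3.1]. Speed limits (rad/s): [2.79, 2.79, 3.14, 3.14, 3.14, 3.14].

### API

Orientations are given as a unit quaternion [x, y, z, w].
In Python, from bench import arm gives the robot as it stands.
- The arm moves only by the tool arm_command, never from a script. Its argument "rows" is a list of rows, each a list of 2 entries, a list of its own where there are three numbers: the shift along the tool's x, y, z as a fraction of full scale, then the turn, a rotation vector about the tool's x, y, z as a fraction of full scale. In form: [[[x, y, z], [wx, wy, wz]], ...]. A call has 1 to 5 rows; each row is the pose to reach, as a shift and turn from the pose commanded when the call began, along the tool's axes at that moment, turning the shorter way round; what a row does not reach only later rows make up. Full scale, the value 1, is 0.25 m for a shift and 180 degrees for a turn. A row lasts 1/10 s, in which the tool goes at most 50 mm and 8.59 degrees, less where a joint would pass 70% of its speed; a pose out of reach is approached as far as the arm can. A call with a number of a shift or a turn outside -1 to 1 is refused whole. A call with a gripper value outside its range is refused whole. "grip" is the opening, from 0 (shut) to 1 (fully open), set as the call begins (left out, the last holds). The fingers move at their own pace and stop on an object; the grip force is fixed at half the most. Time passes only in rows, so rows that repeat a pose let the fingers close. It gives the time, the measured TCP pose, the force, the opening and the grip force at its end, in the units of the state.
- arm.read_state(): the state, without advancing time (a new reading comes with each control period).
- arm.get_image(name): name is "scene" or "side" or "wrist"; returns (picture, depth): 420x560x3 uint8, blue, green, red; 420x560 float32, mm along the optical axis (not along the pixel's ray), 0 where there is no reading.
- arm.camera_info(name): a dict with "fx", "fy", "cx", "cy" (pixels), "k1" (the pictures are not rectified: a ray, as slopes to the right and down, at radius r is drawn at 1 + k1 r^2 times it, then the intrinsics apply), "extrinsics" (4x4, takes a point from camera to world coordinates). Camera axes: x right, y down, z forward; pixel columns grow to the right and rows downward; lengths in mm; the calibration is good to about 2 mm. A picture is of the moment at which its call begins: read the wrist's pose just before it. camera_info takes no time and is no camera call; for the wrist camera it gives the pose at the moment of the call.
- arm.job_done(): hands the job in; it is judged then, once.
Trained networks look in the newest picture that a camera, given by its name, has taken for a name from the list of things; names that differ only in an ending like _2 or _b are one class to them, and where a whole thing is asked for, a point or a joint stands for the part that bears it (a point fixed in the world has none). Each returns a list of dicts, best first, with "score" (0 to 1); they miss things now and then, are a little off and sometimes report something else, mostly with a low value. They report only what shows in the picture. A call takes as long as a camera call. They do not tell look-alikes from the thing itself.
- arm.spot_in(camera, query): "position" ([column, row] in pixels, amid what is visible of it).
The state is a dict: "clock": time; "joints": joint angles; "joint_vel": joint speeds; "joint_efforts": joint torques, N m; "position": TCP position; "ee_rot": TCP orientation; "contact_force": force on the tool from outside, world axes, zero at the start; "wrist_torque": the same for the moment, N m; "gripper_width": finger opening in mm; "grasp_force": force on a finger pad.
Only numpy, scipy, OpenCV 4.12 (cv2) and the standard library are available. Lean on these libraries where they do the work, as an engineer would, in place of code of your own. Each camera call takes 0.05 s, during which the arm holds its last target. There are 200 camera calls.

## Working session

There is one attempt and no reset: what is moved stays moved. The work goes in short steps, Python scripts to look and compute and a tool call to move; the robot and the scene stay as the last step left them, time stands still between calls to the robot, and variables do not carry over. Pictures are saved under pics/ and viewed, at most 10 in all, crops included, and the job is handed in when it is done.

Besides the shell and the picture viewer there is one more tool, called in YAML: its name, and indented under it one key for each argument. arm_command: Moves the arm, as the interface text tells. Shift numbers are shares of 0.25 m and turn numbers shares of 180 degrees, none past 1 either way. Its arguments: {"type":"object","properties":{"rows":{"type":"array","items":{"type":"array"}},"grip":{"type":"number"}},"required":["rows"]}

```bash
mkdir -p pics; ls
cat > h.py <<'E'
import numpy as np, cv2
from bench import arm
from scipy.spatial.transform import Rotation as R
def cloud(name):
    im,d=arm.get_image(name); c=arm.camera_info(name)
    h,w=d.shape; u,v=np.meshgrid(np.arange(w),np.arange(h))
    K=np.array([[c['fx'],0,c['cx']],[0,c['fy'],c['cy']],[0,0,1]],float)
    p=cv2.undistortPoints(np.stack([u,v],-1).reshape(-1,1,2).astype(np.float64),K,np.array([c['k1'],0,0,0.])).reshape(h,w,2)
    P=np.dstack([p[...,0]*d,p[...,1]*d,d]); E=np.array(c['extrinsics'])
    W=P@E[:3,:3].T+E[:3,3]; W[d==0]=np.nan
    return im,d,W
E
python3 - <<'E'
from h import *
s=arm.read_state(); print(s['clock'],s['position'],s['ee_rot'])
ims=[]
for n in ['scene','side','wrist']:
    im,d,W=cloud(n); ims.append(im); np.savez('c_'+n,im=im,W=W)
    print(n,arm.camera_info(n)['extrinsics'])
    for q in ['screwdriver','offcut','tool_tray','offcut_crate']:
        for r in arm.spot_in(n,q):
            c,rr=map(int,r['position']); print(n,q,round(r['score'],2),c,rr,np.round(W[rr,c]))
cv2.imwrite('pics/a.png',ims[0]); cv2.imwrite('pics/w.png',ims[2])
E
```

```text
pics
0.0 [ 6.24411446e+02 -4.30621964e-03  2.30225230e+02] [-0.70702466  0.70718805  0.00073279 -0.00081527]
scene [[ 2.57913823e-01  8.36949918e-01 -4.82695861e-01  1.13183346e+03]
 [ 9.66158033e-01 -2.21156673e-01  1.32771912e-01 -1.93445914e+02]
 [ 4.37202965e-03 -5.00604195e-01 -8.65665250e-01  1.16927510e+03]
 [ 0.00000000e+00  0.00000000e+00  0.00000000e+00  1.00000000e+00]]
scene screwdriver 0.56 309 238 [604.  39.  15.]
scene offcut 0.93 247 210 [496. -99.  40.]
scene offcut 0.82 249 267 [ 654. -131.   41.]
scene offcut 0.77 242 165 [353. -79.  39.]
scene tool_tray 0.81 395 177 [477. 335.   3.]
scene offcut_crate 0.56 155 223 [ 453. -344.    7.]
side [[-9.93186797e-01 -8.51293423e-02  7.95800339e-02  4.16194737e+02]
 [-1.15364442e-01  6.21786827e-01 -7.74643264e-01  7.91308143e+02]
 [ 1.64630548e-02 -7.78546169e-01 -6.27371366e-01  6.56412025e+02]
 [ 0.00000000e+00  0.00000000e+00  0.00000000e+00  1.00000000e+00]]
side screwdriver 0.86 278 235 [492.  87.  24.]
side offcut 0.86 288 189 [486. -71.  39.]
side offcut 0.86 231 176 [ 640. -114.   35.]
side offcut 0.74 345 198 [344. -53.  39.]
side tool_tray 0.82 268 333 [480. 332.   3.]
side offcut_crate 0.61 301 139 [ 468. -236.   91.]
wrist [[-9.99999741e-01 -4.01678559e-04  5.96781942e-04  6.25095525e+02]
 [-1.85470841e-04  9.45504250e-01  3.25609704e-01 -8.34985746e+01]
 [-6.95050298e-04  3.25609509e-01 -9.45504080e-01  3.73534891e+02]
 [ 0.00000000e+00  0.00000000e+00  0.00000000e+00  1.00000000e+00]]
wrist screwdriver 0.65 392 232 [500.  66.  22.]
wrist offcut 0.98 427 75 [492. -94.  41.]
wrist offcut 0.93 550 86 [358. -84.   8.]
wrist offcut 0.65 345 371 [541. 254.  26.]
wrist offcut 0.62 260 31 [ 641. -130.   40.]
wrist tool_tray 0.96 344 371 [543. 254.  27.]
```

View pics/a.png

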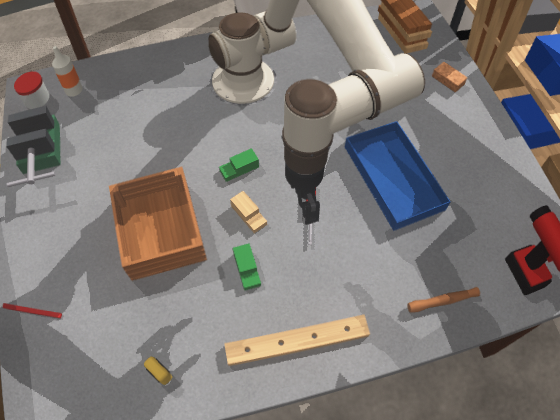

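View pics/w.png

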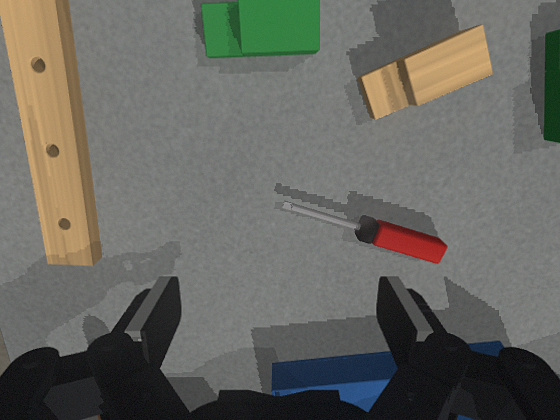

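The scene picture shows three offcut-shaped blocks: green at (240,165), pine at (248,211) and green at (247,267). Pine fits, being pale and short with a step. In the wrist picture the pine block is at (427,75) and the only red-handled screwdriver is at (370,230). The red stick at scene (30,311) has no shaft or collar. The tray is at scene (395,177) and the crate at (155,223). Next I measure the poses and confirm both items in one crop.

Run:
```python
import numpy as np,cv2
def L(n):
    z=np.load(f'c_{n}.npz'); return z['im'],z['W'],cv2.cvtColor(z['im'],cv2.COLOR_BGR2HSV)
im,W,H=L('wrist')
cv2.imwrite('pics/crop.png',cv2.resize(im[10:280,260:520],None,fx=2.1,fy=2.1,interpolation=cv2.INTER_CUBIC))
def box(P,t):
    r=cv2.minAreaRect(P[:,:2].astype(np.float32)); print(t,len(P),np.round(r[0],1),np.round(r[1],1),round(r[2],1),'z',np.round(np.percentile(P[:,2],[5,50,95]),1)); return r
v,u=np.indices(H.shape[:2])
red=((H[...,0]<8)|(H[...,0]>172))&(H[...,1]>120)&(H[...,2]>60)&(v<275)&(u>350)&(u<460)&(v>200)
P=W[red]; P=P[P[:,2]>18]; box(P,'redtop')
# whole driver: above bench
m=(u>270)&(u<460)&(v>190)&(v<270)&(W[...,2]>8)
P=W[m]; box(P,'driver')
tip=P[np.argmax(P[:,0])]; print('tip',tip, 'butt',P[np.argmin(P[:,0])])
m=(u>345)&(u<505)&(v>10)&(v<130)&(H[...,0]>8)&(H[...,0]<30)&(H[...,1]>60)
P=W[m]; box(P[P[:,2]>36],'blocktop'); box(P[(P[:,2]>17)&(P[:,2]<23)],'step')
im,W,H=L('scene')
v,u=np.indices(H.shape[:2])
m=(H[...,0]>100)&(H[...,0]<125)&(H[...,1]>120)&(u>335)&(u<460)&(v>110)&(v<240)
P=W[m]; box(P[P[:,2]>38],'tray rim'); box(P[P[:,2]<10],'tray floor')
m=(u>100)&(u<215)&(v>160)&(v<290)&(W[...,2]>80); box(W[m],'crate rim')
m=(u>230)&(u<275)&(v>185)&(v<235)&(H[...,0]<30)&(H[...,1]>60)&(W[...,2]>35); box(W[m],'block scene')
```

```text
redtop 1567 [479.   81.2] [26.6 81.6] 72.9 z [20.3 23.1 24.3]
driver 2745 [530.2  65.1] [ 26.7 189.2] 72.7 z [12.1 22.4 24.2]
tip [621.36656368  40.17829236  12.43026356] butt [437.32747409  82.95514543  21.53104876]
blocktop 4219 [ 474.1 -101.7] [70.5 44.1] 23.4 z [38.1 39.5 40.8]
step 1901 [493.1 -93.7] [99.8 44.6] 23.1 z [18.2 19.6 21.1]
tray rim 642 [475.8 330.1] [304. 174.] 7.7 z [38.6 43.4 47.8]
tray floor 4157 [474.  344.8] [300.1 200.1] 7.2 z [0.3 4.4 8.5]
crate rim 1393 [ 473.8 -333.8] [247.  200.7] 2.6 z [81.8 89.  93.1]
block scene 392 [ 474.3 -102. ] [72.2 45.3] 23.7 z [36.4 39.8 43.4]
```

View pics/crop.png

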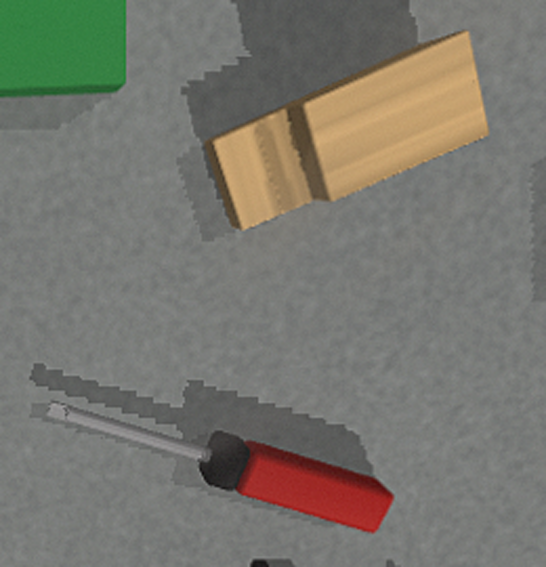

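The crop confirms both: the screwdriver has a red handle, black collar and steel shaft, and the pine block has its step at the left end. The screwdriver's origin is about (506.5, 72.6) at yaw -17.3°. I start with it, as asked.

arm_command:
  rows:
    - [[-0.29,0.474,0.4],[0,0,-0.202]]
    - [[-0.29,0.474,0.4],[0,0,-0.202]]
    - [[-0.29,0.474,0.4],[0,0,-0.202]]
    - [[-0.29,0.474,0.4],[0,0,-0.202]]
    - [[-0.29,0.474,0.4],[0,0,-0.202]]
  grip: 1

```text
clock: 1.25
position: [502.9, 72.8, 129.5]
ee_rot: [0.894, -0.449, -0.002, 0.002]
contact_force: [1.2, 1.3, 0.1]
gripper_width: 85.7
grasp_force: 0.0
```

arm_command:
  rows:
    - [[0,0,0],[0,0,-0.202]]
    - [[0,0,0],[0,0,-0.202]]
    - [[0,0,0],[0,0,-0.202]]
    - [[0,0,0],[0,0,-0.202]]
    - [[0,0,0],[0,0,-0.202]]

```text
clock: 1.75
position: [506.6, 72.6, 131.5]
ee_rot: [0.989, -0.149, 0.0, -0.0]
contact_force: [-0.1, 0.8, 0.7]
gripper_width: 85.6
grasp_force: 0.0
```

```bash
cat >> h.py <<'E'
def pose():
    s=arm.read_state(); M=R.from_quat(s['ee_rot']).as_matrix(); p=np.array(s['position'])
    print('t',round(s['clock'],2),'p',p.round(1),'yaw_y',np.degrees(np.arctan2(M[1,1],M[0,1])).round(2),'z',M[:,2].round(3),'j',np.round(s['joints'],2),'w',round(s['gripper_width'],1),'f',round(s['grasp_force'],1),np.round(s['contact_force'],1))
    return p,M
def to(target,yaw_y):
    p,M=pose(); d=np.array(target)-p
    cur=np.degrees(np.arctan2(M[1,1],M[0,1])); dy=(yaw_y-cur+90)%180-90
    print('shift',(M.T@d/250).round(3),'turn z',round(-dy/180,3))
E
python3 -c "
from h import *
to([506.5,72.6,3],72.7)"
```

```text
t 1.75 p [506.6  72.6 131.5] yaw_y -107.08 z [ 0.  0. -1.] j [ 0.46  0.29 -0.41  0.   -0.87  0.81] w 85.6 f 0.0 [-0.1  0.8  0.7]
shift [-0.001  0.     0.514] turn z 0.001
```

arm_command:
  rows:
    - [[0,0,0.16],[0,0,0]]
    - [[0,0,0.32],[0,0,0]]
    - [[0,0,0.45],[0,0,0]]
    - [[0,0,0.513],[0,0,0]]
    - [[0,0,0.513],[0,0,0]]

```text
clock: 2.25
position: [504.9, 71.8, 0.8]
ee_rot: [0.989, -0.15, -0.002, 0.002]
contact_force: [-0.1, 0.2, -0.3]
gripper_width: 85.4
grasp_force: 0.0
```

arm_command:
  rows:
    - [[0,0,0],[0,0,0]]
    - [[0,0,0],[0,0,0]]
    - [[0,0,0],[0,0,0]]
    - [[0,0,0],[0,0,0]]
    - [[0,0,0],[0,0,0]]
  grip: 0

```text
clock: 2.75
position: [507.3, 72.9, 4.3]
ee_rot: [0.989, -0.15, 0.001, -0.001]
contact_force: [-1.5, 0.4, 5.3]
gripper_width: 24.6
grasp_force: 60.4
```

arm_command:
  rows:
    - [[0,0,0],[0,0,0]]
    - [[0,0,0],[0,0,0]]
    - [[0,0,0],[0,0,0]]
    - [[0,0,0],[0,0,0]]
    - [[0,0,0],[0,0,0]]

```text
clock: 3.25
position: [507.3, 72.9, 4.2]
ee_rot: [0.989, -0.15, 0.001, -0.001]
contact_force: [0.2, 0.1, 6.2]
gripper_width: 25.0
grasp_force: 60.5
```

Gripped. Lifting.

arm_command:
  rows:
    - [[0,0,-0.1],[0,0,0]]
    - [[0,0,-0.25],[0,0,0]]
    - [[0,0,-0.4],[0,0,0]]
    - [[0,0,-0.48],[0,0,0]]
    - [[0,0,-0.48],[0,0,0]]

```text
clock: 3.75
position: [508.1, 73.2, 126.1]
ee_rot: [0.989, -0.15, 0.003, -0.002]
contact_force: [-0.0, 0.4, -1.5]
gripper_width: 24.9
grasp_force: 59.7
```

Run:
```python
from h import *
# release: driver centre (x=+25) at tray centre, driver yaw 7.7
a=np.radians(7.7); c=np.array([475.8,330.1])-25*np.array([np.cos(a),np.sin(a)])
to([*c,123],97.7)
im,d,W=cloud('wrist'); cv2.imwrite('pics/l.png',im)
```

```text
t 3.75 p [508.1  73.2 126.1] yaw_y -107.26 z [ 0.007  0.003 -1.   ] j [ 0.46  0.3  -0.41  0.   -0.85  0.81] w 24.9 f 59.7 [-0.   0.4 -1.5]
shift [-0.519 -0.901  0.014] turn z -0.139
```

View pics/l.png

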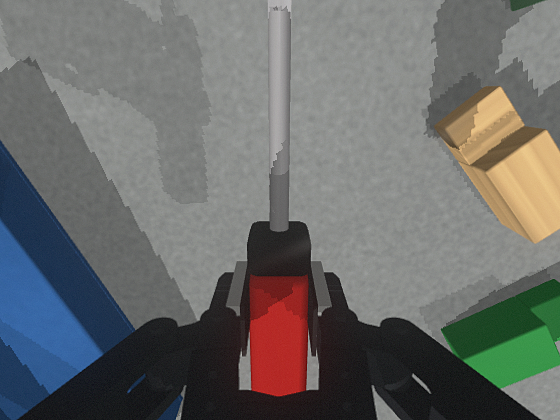

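The picture shows the driver held level and straight, with the handle at (280,330) and the shaft up to (280,10). Next I carry it over the tray.

arm_command:
  rows:
    - [[-0.05,-0.09,0],[0,0,-0.01]]
    - [[-0.15,-0.26,0],[0,0,-0.04]]
    - [[-0.25,-0.44,0],[0,0,-0.07]]
    - [[-0.35,-0.61,0],[0,0,-0.1]]
    - [[-0.44,-0.77,0],[0,0,-0.125]]

```text
clock: 4.3
position: [456.8, 290.0, 120.9]
ee_rot: [0.999, 0.047, -0.002, 0.001]
contact_force: [1.1, 0.3, -1.3]
gripper_width: 24.6
grasp_force: 59.9
```

Run:
```python
from h import *
a=np.radians(7.7); c=np.array([475.8,330.1])-25*np.array([np.cos(a),np.sin(a)])
to([*c,123],97.7)
```

```text
t 4.3 p [456.8 290.  120.9] yaw_y -84.59 z [-0.003 -0.003 -1.   ] j [ 0.87  0.35 -0.35 -0.   -0.87  0.8 ] w 24.6 f 59.9 [ 1.1  0.3 -1.3]
shift [-0.009 -0.149 -0.009] turn z -0.013
```

arm_command:
  rows:
    - [[-0.008,-0.08,0],[0,0,-0.01]]
    - [[-0.015,-0.15,0],[0,0,-0.013]]
    - [[-0.015,-0.15,0],[0,0,-0.013]]
    - [[-0.015,-0.15,0],[0,0,-0.013]]
    - [[-0.015,-0.15,0],[0,0,-0.013]]

```text
clock: 4.8
position: [451.5, 324.5, 122.6]
ee_rot: [0.998, 0.065, -0.001, 0.001]
contact_force: [0.5, -0.5, -1.7]
gripper_width: 24.6
grasp_force: 59.9
```

Run:
```python
from h import *
a=np.radians(7.7); c=np.array([475.8,330.1])-25*np.array([np.cos(a),np.sin(a)])
to([*c,9],97.7)
```

```text
t 4.8 p [451.5 324.5 122.6] yaw_y -82.56 z [-0.001 -0.001 -1.   ] j [ 0.91  0.37 -0.31 -0.   -0.89  0.79] w 24.6 f 59.9 [ 0.5 -0.5 -1.7]
shift [ 0.    -0.01   0.454] turn z -0.001
```

arm_command:
  rows:
    - [[0,0,0.1],[0,0,0]]
    - [[0,0,0.22],[0,0,0]]
    - [[0,0,0.33],[0,0,0]]
    - [[0,0,0.42],[0,0,0]]
    - [[0,0,0.453],[0,0,0]]

```text
clock: 5.3
position: [450.6, 323.2, 8.0]
ee_rot: [0.998, 0.065, -0.002, 0.002]
contact_force: [-13.0, -9.4, 46.5]
gripper_width: 24.9
grasp_force: 66.2
```

arm_command:
  rows:
    - [[0,0,0.003],[0,0,0]]
    - [[0,0,0.003],[0,0,0]]
    - [[0,0,0.003],[0,0,0]]

```text
clock: 5.6
position: [452.1, 326.2, 9.9]
ee_rot: [0.998, 0.066, 0.001, -0.001]
contact_force: [0.2, 0.1, -1.4]
gripper_width: 24.8
grasp_force: 60.4
```

arm_command:
  rows:
    - [[0,0,0.002],[0,0,0]]
    - [[0,0,0.004],[0,0,0]]
    - [[0,0,0.004],[0,0,0]]

```text
clock: 5.9
position: [451.5, 326.1, 8.2]
ee_rot: [0.998, 0.066, 0.0, -0.0]
contact_force: [0.5, -0.2, -1.3]
gripper_width: 25.2
grasp_force: 60.5
```

arm_command:
  rows:
    - [[0,0,0],[0,0,0]]
    - [[0,0,0],[0,0,0]]
    - [[0,0,0],[0,0,0]]
    - [[0,0,0],[0,0,0]]
    - [[0,0,0],[0,0,0]]
  grip: 0.7

```text
clock: 6.4
position: [451.5, 326.1, 8.1]
ee_rot: [0.998, 0.066, 0.0, -0.0]
contact_force: [0.0, 0.2, -0.1]
gripper_width: 60.0
grasp_force: 0.0
```

arm_command:
  rows:
    - [[0,0,-0.1],[0,0,0]]
    - [[0,0,-0.25],[0,0,0]]
    - [[0,0,-0.4],[0,0,0]]
    - [[0,0,-0.5],[0,0,0]]
    - [[0,0,-0.55],[0,0,0]]

```text
clock: 6.9
position: [452.3, 326.9, 148.4]
ee_rot: [0.998, 0.066, 0.002, -0.002]
contact_force: [0.7, 1.2, 1.0]
gripper_width: 60.1
grasp_force: 0.0
```

Run:
```python
from h import *
# offcut: block centre at (474.1,-101.7), long axis 23.4 deg
im,d,W=cloud('wrist'); cv2.imwrite('pics/t.png',im)
H=cv2.cvtColor(im,cv2.COLOR_BGR2HSV)
m=((H[...,0]<8)|(H[...,0]>172))&(H[...,1]>120)&(W[...,2]>10)
P=W[m]; print('red z',np.percentile(P[:,2],[5,50,95]).round(1),P.mean(0).round(1))
to([478.6,-99.7,150],113.4)
```

```text
red z [26.  28.1 29.3] [425.6 323.4  27.9]
t 6.95 p [452.6 327.2 149.2] yaw_y -82.41 z [ 0.004  0.004 -1.   ] j [ 0.92  0.34 -0.28  0.   -0.94  0.79] w 59.8 f 0.0 [ 1.1 -0.4  1.3]
shift [-0.123  1.706 -0.01 ] turn z -0.088
```

View pics/t.png

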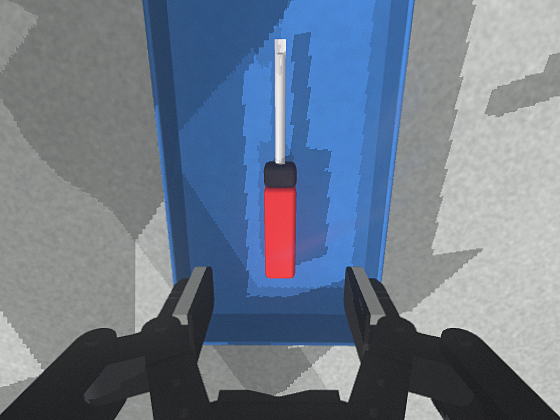

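The picture shows the driver flat on the tray floor (handle at (280,230), tip at (280,45)). Its top is at 28 mm, which is 24 plus the 4 mm floor. Now the pine offcut.

arm_command:
  rows:
    - [[-0.01,0.15,0],[0,0,-0.01]]
    - [[-0.03,0.34,0],[0,0,-0.03]]
    - [[-0.05,0.53,0],[0,0,-0.05]]
    - [[-0.06,0.72,0],[0,0,-0.07]]
    - [[-0.07,0.9,0],[0,0,-0.088]]
  grip: 1

```text
clock: 7.45
position: [462.5, 98.4, 144.1]
ee_rot: [0.979, 0.204, -0.001, 0.0]
contact_force: [1.2, 0.3, -0.0]
gripper_width: 85.6
grasp_force: 0.0
```

```bash
python3 -c "
from h import *
to([478.6,-99.7,120],113.4)"
```

```text
t 7.45 p [462.5  98.4 144.1] yaw_y -66.45 z [-0.003 -0.001 -1.   ] j [ 0.55  0.22 -0.48 -0.   -0.88  1.43] w 85.6 f 0.0 [ 1.2  0.3 -0. ]
shift [-0.257  0.752  0.097] turn z 0.001
```

arm_command:
  rows:
    - [[-0.05,0.16,0],[0,0,0]]
    - [[-0.12,0.34,0.02],[0,0,0]]
    - [[-0.18,0.52,0.05],[0,0,0]]
    - [[-0.24,0.69,0.08],[0,0,0]]
    - [[-0.257,0.75,0.1],[0,0,0]]

```text
clock: 7.95
position: [477.5, -100.1, 118.4]
ee_rot: [0.98, 0.201, -0.002, -0.0]
contact_force: [0.3, 1.1, -0.9]
gripper_width: 85.2
grasp_force: 0.0
```

arm_command:
  rows:
    - [[0,0,0],[0,0,0]]
    - [[0,0,0],[0,0,0]]

```text
clock: 8.15
position: [478.5, -97.1, 119.4]
ee_rot: [0.979, 0.202, -0.001, -0.0]
contact_force: [-0.2, 1.4, 0.1]
gripper_width: 85.5
grasp_force: 0.0
```

Run:
```python
from h import *
to([478.6,-99.7,8],113.4)
im,d,W=cloud('wrist'); H=cv2.cvtColor(im,cv2.COLOR_BGR2HSV)
m=(H[...,0]>8)&(H[...,0]<30)&(H[...,1]>60)&(W[...,2]>15)&(abs(W[...,0]-480)<80)&(abs(W[...,1]+100)<60)
P=W[m]; print(cv2.minAreaRect(P[:,:2].astype(np.float32)))
```

```text
t 8.15 p [478.5 -97.1 119.4] yaw_y -66.66 z [-0.002 -0.    -1.   ] j [ 0.13  0.27 -0.47 -0.   -0.82  1.85] w 85.5 f 0.0 [-0.2  1.4  0.1]
shift [-0.003  0.01   0.446] turn z -0.0
((490.3112487792969, -95.27772521972656), (106.24760437011719, 102.54930877685547), 67.85650634765625)
```

arm_command:
  rows:
    - [[0,0.01,0.12],[0,0,0]]
    - [[0,0.01,0.26],[0,0,0]]
    - [[0,0.01,0.37],[0,0,0]]
    - [[0,0.01,0.43],[0,0,0]]
    - [[0,0.01,0.445],[0,0,0]]

```text
clock: 8.7
position: [479.1, -98.1, 7.7]
ee_rot: [0.979, 0.204, -0.002, -0.0]
contact_force: [-0.2, 0.2, 0.2]
gripper_width: 85.6
grasp_force: 0.0
```

arm_command:
  rows:
    - [[0,0,0],[0,0,0]]
    - [[0,0,0],[0,0,0]]
    - [[0,0,0],[0,0,0]]
    - [[0,0,0],[0,0,0]]
    - [[0,0,0],[0,0,0]]
  grip: 0

```text
clock: 9.2
position: [481.4, -99.0, 10.6]
ee_rot: [0.979, 0.203, 0.002, 0.0]
contact_force: [-1.1, 2.2, 7.1]
gripper_width: 43.3
grasp_force: 62.6
```

arm_command:
  rows:
    - [[0,0,0],[0,0,0]]
    - [[0,0,-0.1],[0,0,0]]
    - [[0,0,-0.28],[0,0,0]]
    - [[0,0,-0.46],[0,0,0]]
    - [[0,0,-0.6],[0,0,0]]

```text
clock: 9.7
position: [480.4, -99.3, 162.1]
ee_rot: [0.979, 0.203, 0.001, 0.0]
contact_force: [0.8, 0.4, -1.6]
gripper_width: 43.3
grasp_force: 61.8
```

Run:
```python
from h import *
to([468.8,-333.8,158],92.6)
im,d,W=cloud('wrist'); cv2.imwrite('pics/o.png',im)
```

```text
t 9.7 p [480.4 -99.3 162.1] yaw_y -66.61 z [ 0.003  0.    -1.   ] j [ 0.13  0.22 -0.42  0.   -0.93  1.85] w 43.3 f 61.8 [ 0.8  0.4 -1.6]
shift [-0.415  0.842  0.016] turn z 0.116
```

View pics/o.png

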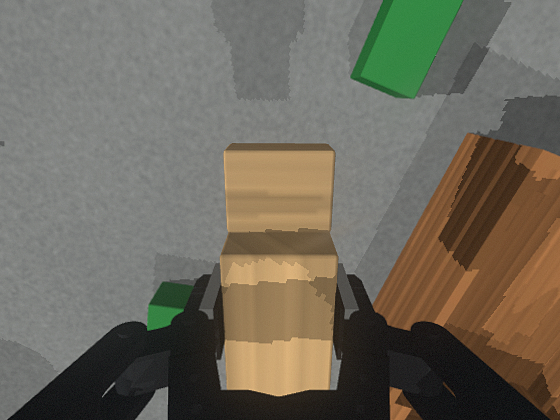

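The picture shows the pine offcut held level, with the step at (280,190). The green blocks at (405,45) and (170,305) are untouched. On to the crate.

arm_command:
  rows:
    - [[-0.05,0.1,0],[0,0,0.02]]
    - [[-0.14,0.28,0],[0,0,0.045]]
    - [[-0.23,0.46,0],[0,0,0.07]]
    - [[-0.32,0.64,0],[0,0,0.095]]
    - [[-0.38,0.77,0],[0,0,0.116]]

```text
clock: 10.25
position: [468.5, -316.0, 158.9]
ee_rot: [1.0, 0.02, -0.0, -0.0]
contact_force: [0.5, 1.2, -1.1]
gripper_width: 43.1
grasp_force: 61.6
```

```bash
python3 -c "
from h import *
to([468.8,-333.8,158],92.6)"
```

```text
t 10.25 p [ 468.5 -316.   158.9] yaw_y -87.75 z [-0.  0. -1.] j [-0.31  0.35 -0.24 -0.   -0.98  1.92] w 43.1 f 61.6 [ 0.5  1.2 -1.1]
shift [-0.002  0.071  0.004] turn z -0.002
```

arm_command:
  rows:
    - [[0,0.05,0],[0,0,0]]
    - [[0,0.071,0],[0,0,0]]
    - [[0,0.071,0],[0,0,0]]
    - [[0,0.071,0.08],[0,0,0]]
    - [[0,0.071,0.2],[0,0,0]]

```text
clock: 10.75
position: [472.0, -330.4, 111.0]
ee_rot: [1.0, 0.023, 0.003, 0.001]
contact_force: [-0.2, 0.5, -1.2]
gripper_width: 43.1
grasp_force: 61.7
```

arm_command:
  rows:
    - [[0,0,0.1],[0,0,0]]
    - [[0,0,0.2],[0,0,0]]
    - [[0,0,0.27],[0,0,0]]
    - [[0,0,0.31],[0,0,0]]
    - [[0,0,0.33],[0,0,0]]

```text
clock: 11.25
position: [470.3, -330.1, 26.3]
ee_rot: [1.0, 0.023, -0.001, -0.0]
contact_force: [0.6, 0.2, -1.1]
gripper_width: 43.2
grasp_force: 61.7
```

arm_command:
  rows:
    - [[0,0,0],[0,0,0]]
    - [[0,0,0],[0,0,0]]

```text
clock: 11.45
position: [471.1, -331.3, 27.8]
ee_rot: [1.0, 0.022, 0.001, 0.0]
contact_force: [0.2, -0.5, 0.3]
gripper_width: 42.7
grasp_force: 61.7
```

Lower gently 8 mm more, release, and retract.

arm_command:
  rows:
    - [[0,0,0.01],[0,0,0]]
    - [[0,0,0.02],[0,0,0]]
    - [[0,0,0.03],[0,0,0]]
    - [[0,0,0.03],[0,0,0]]

```text
clock: 11.85
position: [470.0, -331.3, 19.0]
ee_rot: [1.0, 0.022, -0.0, -0.0]
contact_force: [-1.1, -0.2, -0.7]
gripper_width: 43.3
grasp_force: 61.7
```

arm_command:
  rows:
    - [[0,0,0],[0,0,0]]
    - [[0,0,0],[0,0,0]]
    - [[0,0,0],[0,0,0]]
    - [[0,0,0],[0,0,0]]
    - [[0,0,0],[0,0,0]]
  grip: 0.8

```text
clock: 12.35
position: [470.3, -331.4, 19.4]
ee_rot: [1.0, 0.022, 0.0, 0.0]
contact_force: [-0.7, 0.2, -0.3]
gripper_width: 69.0
grasp_force: 0.0
```

arm_command:
  rows:
    - [[0,0,-0.1],[0,0,0]]
    - [[0,0,-0.25],[0,0,0]]
    - [[0,0,-0.42],[0,0,0]]
    - [[0,0,-0.6],[0,0,0]]
    - [[0,0,-0.7],[0,0,0]]

```text
clock: 12.85
position: [471.5, -332.1, 198.7]
ee_rot: [1.0, 0.022, 0.003, 0.002]
contact_force: [-0.6, 0.2, 1.1]
gripper_width: 68.3
grasp_force: 0.0
```

Run:
```python
from h import *
pose()
a,_,_=cloud('wrist'); b,_,_=cloud('side')
cv2.imwrite('pics/f.png',np.hstack([cv2.resize(a,(400,300)),cv2.resize(b,(400,300))]))
```

```text
t 12.85 p [ 471.5 -332.1  198.7] yaw_y -87.45 z [ 0.006 -0.003 -1.   ] j [-0.33  0.33 -0.17  0.   -1.07  1.95] w 68.3 f 0.0 [-0.6  0.2  1.1]
```

View pics/f.png

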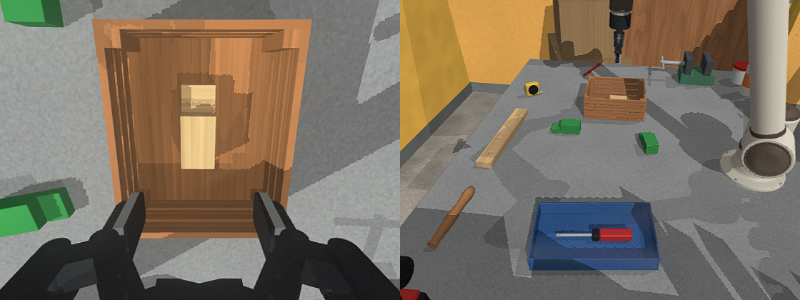

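The offcut lies on the crate floor (left image, (198,125)) and the driver lies flat in the tray (right image, (592,236)). The arm is clear of everything.

```bash
python3 -c "
from bench import arm
print(arm.job_done())"
```

```text
the job is handed in; nothing more can be done
None
```

The red-handled screwdriver lies flat on the blue tray's floor and the pine offcut lies in the slatted crate, both released, and the job was handed in at about 13 s.

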